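Take a cooling casting flask's reading under the extraction canopy

TASK

Check the larger of the two casting flasks cooling under the canopy with the infrared thermometer. The thermometer sits handle first in its charging dock, so draw it out, lay it on the leather pad and let go, then take it by its handle, reach in under the canopy and hold the lens a few centimetres from the flask, aimed at the middle of its side, steady for two seconds. Then lay the thermometer back on the pad and let go. Do not drop it, touch the flasks or push the other things on the bench about.

Things in the scene. Friction and masses are not known exactly. Their poses are not given: they have to be found in the camera images.
- thermometer: Stick-shaped infrared thermometer, 210 long, 27 thick, 0.13 kg: grey ribbed handle 32 wide (x -105 to +20), black head 36 wide (x +20 to +105). Origin: underside centre; x runs from tail to lens, z out of its top (display and button). Balance point near x = -15. It starts tail first in the dock: only x > -20 is outside the sleeve, and the head is free all round. All in mm.
- lens (a point): The lens, in the middle of the thermometer's front end (x = +105, 13.5 above its underside). Axes as the thermometer's: x is the direction in which it looks. All in mm.
- middle (a point): The centre of the thermometer's bulk (x = 0, 13.5 above its underside). All in mm.
- dock: Fixed plastic charging dock, 160 x 74, 88 high. Origin under its centre; x points out of the pocket's mouth, level. The pocket is a sleeve 85 deep, 36.5 wide, 31 high inside, rising 15 degrees to its mouth; its floor runs on 36 as a tongue with lips 9 high. No latch: the thermometer slides out along its own x, clear of the sleeve after 85; then lift it. All in mm.
- pad: Thin brown leather instrument pad lying fixed on the bench, 160 (x) x 240 (y) x 3 high, nothing on it. Origin at the centre of its underside. All in mm.
- canopy: Fixed extraction canopy. Origin on the bench under its roof's centre; its mouth faces its own -x (towards the robot). Roof: clear sheet in an aluminium frame, 312 (x) x 320 (y), underside 200 and top 214 above the bench, duct on its rear half. Two 20 square posts at x = 108, y = +-138; front and sides open. The board below (x +-100, y +-135) is 18 high. All in mm.
- flask_large: The larger of two upright steel casting flasks (plain cylinders with white plaster tops) on the board under the canopy: 76 diameter, 100 high, 0.95 kg, loose. Origin at the centre of its underside. Which side of the board it stands on changes. All in mm.
- flask_large_mid (a point): The centre of the larger flask: on its axis, half way up (50 above its underside, 68 above the bench). All in mm.
- flask_small: The smaller casting flask: 58 diameter, 62 high, 0.36 kg, loose, on the other side of the board, its axis 120 to 175 from the other's. From above both are seen through the clear roof. All in mm.
- charcoal: Bystander: black charcoal soldering block on a steel tray, 135 x 85 x 34 (mm); loose; origin on its underside.
- oilstone: Bystander: grey oilstone in a dark wooden holder, 170 x 65 x 34 (mm); loose; origin on its underside.
- bench_block: Bystander: square polished steel bench block on a rubber foot, 85 x 85 x 38 (mm); loose; origin on its underside.
- loupe: Bystander: small folding loupe, black barrel of 28 diameter, 19 high, with steel cover, about 62 long (mm); loose; origin on its underside.
- file: Bystander: flat file with wooden handle, about 220 long, 22 high (mm); loose; origin on its underside.
- dividers: Bystander: pair of steel dividers lying open, about 150 long, 60 wide, 13 high (mm); loose; origin on its underside.
- flux_jar: Bystander: closed jar, 60 diameter, 75 high (mm); loose; origin on its underside.
There are look-alikes about, which are no part of the job. What is shaped like the thermometer but pink is not meant.

How it is judged:
By the outcome, as a careful person would: the job done as asked, in the order asked, and still so for the second after the job is handed in, with the robot touching nothing.
It also fails if it takes over 67 s, if anything falls off the work surface, if the arm or the gripper's body presses on something with over 40 N, if the wrist force passes 120 N, or if a joint passes its speed limit or range.

ROBOT

A 7-joint arm with a two-finger parallel gripper is mounted at the origin on the work surface. World frame = base frame: x ahead of the robot, y to its left, z up, the work surface at z = 0. Lengths are in m, angles in rad, forces in N, time in s.
With the tool pointing down it reaches from about 0.425 to 0.875 m from the base axis. Payload 4.7 kg.
Tool frame: the origin (TCP) lies midway between the tips of the shut fingers; the grasp point (between the pads) lies 19 mm behind it (ctrl.grip_point_offset is the distance from the TCP to the grasp point, in m); z points along the fingers, y is the line along which they close (so a half turn about z gives the same grasp; the last joint's range is limited). The gripper opens to 87 mm and grips with 3 to 60 N. Pads are 19 mm wide; open, the fingers measure 117 mm over their backs; the gripper's body (75 mm by 190 mm) begins 51 mm behind the grasp point.
Start: joints at [1.271, 0.321, -0.07, 1.45, 0.023, 1.371, -0.057], TCP at [0.201, -0.618, 0.223] pointing down, gripper open.
Joint ranges: [-2.86, 2.86], [-0.3, 2.09], [-1.38, 1.24], [0.06, 2.45], [-1.56, 4.7], [0.09, 2.05], [-2.69, 2.69]. Speed limits (rad/s): [2.57, 2.57, 3.14, 3.14, 3.14, 3.14, 3.14].

INTERFACE

Orientations are given as a rotation vector (axis times angle).
In Python, from bench import ctrl gives the robot as it stands. The module is installed in compiled form; this text tells all that it offers.
- The arm moves only by the shell command python3 -m handwheel 'ROWS' [OPENING] [FORCE]. ROWS is JSON, a list of rows, each an object of numbers: "x", "y", "z": the shift along the tool's x, y, z in m; "wx", "wy", "wz": the turn, a rotation vector about the tool's x, y, z in degrees. A call has 1 to 10 rows; each row is the pose to reach, as a shift and turn from the pose commanded when the call began, along the tool's axes at that moment; what a row does not reach only later rows make up. A row lasts 1/12 s, in which the tool goes at most 41.7 mm and 7.16 degrees, less where a joint would pass 70% of its speed; a pose out of reach is approached as far as the arm can. A call with a gripper value outside its range is refused whole. OPENING is the finger opening in m, from 0 to 0.087, set as the call begins (- or left out, the last holds). The fingers move at their own pace and stop on an object; FORCE is the grip in N (left out, the last holds). Time passes only in rows, so rows that repeat a pose let the fingers close. It gives the time, the measured TCP pose, the force, the opening and the grip force at its end, in the units of the state.
- ctrl.get_state(): the state, without advancing time (a new reading comes with each control period).
- ctrl.get_image(name): name is "side" or "top"; returns a dict with "image" (384x512x3 uint8, red, green, blue), "K" (3x3 intrinsics, pixels), "world_to_cam" (4x4, takes a point from world to camera coordinates). Camera axes: x right, y down, z forward; pixel columns grow to the right and rows downward; lengths in m; the calibration is good to about 2 mm. A picture is of the moment at which its call begins. There is no depth.
- ctrl.close_job(): hands the job in; it is judged then, once.
The state is a dict: "time": time; "joint_positions": joint angles; "qd": joint speeds; "joint_torque": joint torques, N m; "position": TCP position; "tool_rot": TCP orientation; "ft_force": force on the tool from outside, world axes, zero at the start; "torque": the same for the moment, N m; "grip_width": opening from 0.0 (shut) to 1.0 (fully open); "grip_force": force on a finger pad.
Only numpy, scipy, OpenCV 4.12 (cv2) and the standard library are available. Lean on these libraries where they do the work, as an engineer would, in place of code of your own. Each camera call takes 0.05 s, during which the arm holds its last target. There are 200 camera calls.

## Working session

There is one attempt and no reset: what is moved stays moved. The work goes in short steps, Python scripts to look and compute and a shell command to move; the robot and the scene stay as the last step left them, time stands still between calls to the robot, and variables do not carry over. Pictures are saved under pics/ and viewed, at most 10 in all, crops included, and the job is handed in when it is done.

```bash
mkdir -p pics; python3 - <<'E'
from bench import ctrl
import cv2,numpy as np
s=ctrl.get_state();print({k:np.round(v,3).tolist() for k,v in s.items()}, ctrl.grip_point_offset)
for n in("top","side"):
    d=ctrl.get_image(n);cv2.imwrite(f"pics/{n}0.png",cv2.cvtColor(d["image"],cv2.COLOR_RGB2BGR))
    np.savez(f"{n}.npz",**d);print(n,d["K"].tolist(),np.round(d["world_to_cam"],4).tolist())
E
```

```text
{'time': 0.0, 'joint_positions': [1.271, 0.322, -0.07, 1.452, 0.023, 1.371, -0.057], 'qd': [-0.001, -0.001, -0.001, 0.002, -0.001, 0.0, 0.002], 'joint_torque': [0.0, -49.129, -0.404, -31.254, -0.064, 0.044, 0.0], 'position': [0.2, -0.618, 0.221], 'tool_rot': [-3.101, -0.491, 0.001], 'ft_force': [0.154, -0.161, -0.507], 'torque': [-0.011, -0.021, 0.062], 'grip_force': 0.0, 'grip_width': 0.998} 0.0187
top [[438.441441599033, 0.0, 247.04789051497409], [0.0, 438.441441599033, 184.57768764467536], [0.0, 0.0, 1.0]] [[0.01, -0.9999, -0.0101, -0.0778], [-0.9989, -0.0096, -0.0455, 0.5699], [0.0454, 0.0105, -0.9989, 1.4555], [0.0, 0.0, 0.0, 1.0]]
side [[446.20215598769886, 0.0, 251.18071971627015], [0.0, 446.20215598769886, 190.31435494743172], [0.0, 0.0, 1.0]] [[-0.8907, -0.4546, 0.0018, 0.4718], [-0.2226, 0.4327, -0.8736, 0.2451], [0.3963, -0.7786, -0.4866, 1.5016], [0.0, 0.0, 0.0, 1.0]]
```

View pics/top0.png

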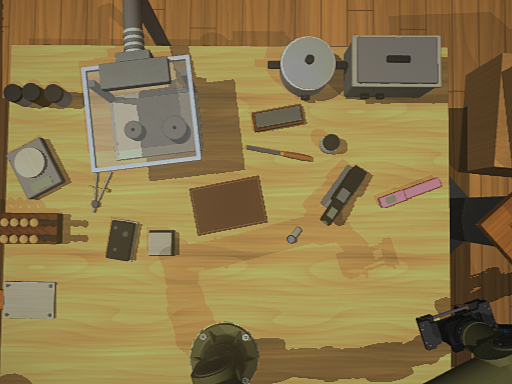

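View pics/side0.png

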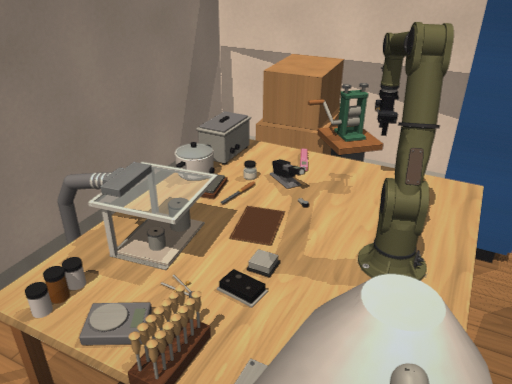

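The top view shows the dock with the dark thermometer at (345,193), the pink look-alike at (410,193), the pad at (228,205) and the canopy at (142,112). Flask candidates are (175,127), which looks larger and taller, and (134,130), which looks smaller. I'll confirm with one enlarged crop.

```bash
cat > h.py <<'E'
import numpy as np,cv2
def load(n): return dict(np.load(f"{n}.npz"))
def ray(d,u,v):
    M=d["world_to_cam"];R=M[:3,:3];c=-R.T@M[:3,3]
    r=R.T@np.linalg.inv(d["K"])@np.array([u,v,1.]);return c,r/np.linalg.norm(r)
def onz(d,u,v,z):
    c,r=ray(d,u,v);return c+r*(z-c[2])/r[2]
def proj(d,p):
    q=d["world_to_cam"]@np.append(p,1);q=d["K"]@q[:3];return q[:2]/q[2]
def snap(n):
    from bench import ctrl
    d=ctrl.get_image(n);np.savez(f"{n}.npz",**d);return d
def crop(d,x0,y0,x1,y1,k):
    return cv2.resize(cv2.cvtColor(d["image"],cv2.COLOR_RGB2BGR)[y0:y1,x0:x1],None,fx=k,fy=k,interpolation=cv2.INTER_CUBIC)
E
python3 - <<'E'
from h import *
t,s=load("top"),load("side")
a=np.hstack([crop(t,305,155,385,230,5),crop(s,255,140,335,215,5)])
b=np.hstack([crop(t,80,50,210,175,1).repeat(1,0)]) 
b=np.hstack([cv2.resize(crop(t,90,80,210,165,1),(400,225)),cv2.resize(crop(s,95,165,225,265,1),(400,225))])
cv2.imwrite("pics/c1.png",np.vstack([a,b]))
for p in[(190,189),(265,178),(269,222),(197,235)]:print('pad',onz(t,*p,.003).round(3))
for p in[(81,68),(190,55),(201,159),(93,171)]:print('roof',onz(t,*p,.214).round(3))
E
```

```text
pad [0.554 0.12  0.003]
pad [ 0.594 -0.132  0.003]
pad [ 0.446 -0.147  0.003]
pad [0.4   0.094 0.003]
roof [0.899 0.417 0.214]
roof [0.94  0.097 0.214]
roof [0.634 0.06  0.214]
roof [0.597 0.373 0.214]
```

View pics/c1.png

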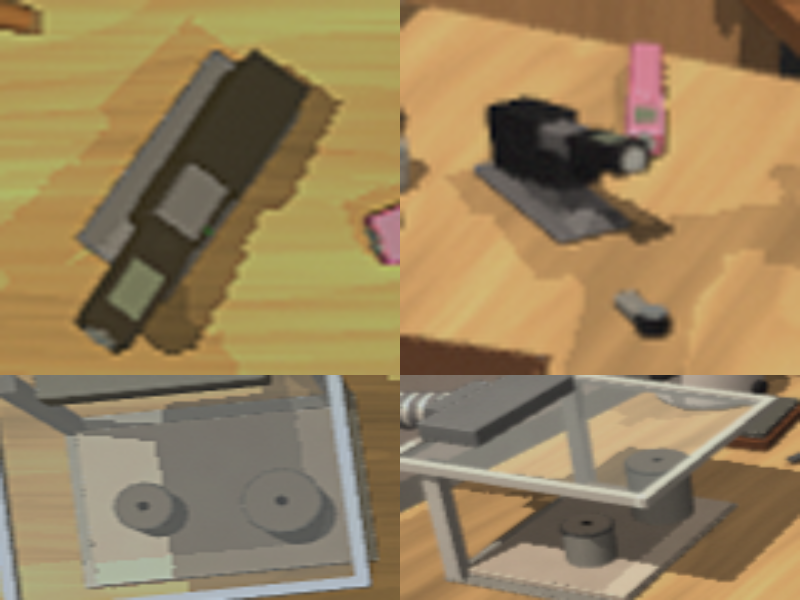

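The crop shows the dark thermometer in the dock, lens at top (324,222) and side (302,172); the pink one is separate. The flask at top (174,127) / side (178,203) is clearly larger than the one at (133,130), so it's the target.

```bash
cat >> h.py <<'E'
def tri(t,a,s,b):
    c1,r1=ray(t,*a);c2,r2=ray(s,*b)
    k=np.linalg.lstsq(np.c_[r1,-r2],c2-c1,rcond=None)[0]
    p,q=c1+k[0]*r1,c2+k[1]*r2;return (p+q)/2,np.linalg.norm(p-q)
E
python3 - <<'E'
from h import *
t,s=load("top"),load("side")
print('L flask top',onz(t,174.3,127.2,.118),tri(t,(174.3,127.2),s,(178.5,202.8)))
print('S flask top',onz(t,132.9,129.5,.080))
print('lens',tri(t,(324,222.),s,(302,171.6)))
a,b=onz(t,320.6,202.6,.01),onz(t,348,165.4,.01);print('dock left edge',a,b,np.linalg.norm(a-b),np.degrees(np.arctan2(*(a-b)[1::-1])))
# head/handle outlines in crop px /5
for z,n,p in[(.07,'head L',(80,318)),(.07,'head R',(120,350)),(.06,'hL',(150,205)),(.06,'hR',(208,240)),(.088,'boxTL',(255,52)),(.088,'boxTR',(308,88)),(.088,'boxBL',(133,215)),(.06,'disp',(137,288)),(.06,'grey-head',(177,222))]:
    print(n,onz(t,305+p[0]/5,155+p[1]/5,z).round(3))
E
```

```text
L flask top [0.74352106 0.15631189 0.118     ] (array([0.74457176, 0.15703545, 0.11661199]), np.float64(0.0018188987055573079))
S flask top [0.74164987 0.29659044 0.08      ]
lens (array([ 0.45124734, -0.31552065,  0.09944451]), np.float64(0.0008502849915108246))
dock left edge [ 0.51279528 -0.31863559  0.01      ] [ 0.638353   -0.41006272  0.01      ] 0.1553179394392202 143.93908789638309
head L [ 0.461 -0.311  0.07 ]
head R [ 0.441 -0.336  0.07 ]
hL [ 0.534 -0.357  0.06 ]
hR [ 0.512 -0.395  0.06 ]
boxTL [ 0.631 -0.418  0.088]
boxTR [ 0.609 -0.452  0.088]
boxBL [ 0.527 -0.341  0.088]
disp [ 0.481 -0.349  0.06 ]
grey-head [ 0.523 -0.375  0.06 ]
```

```bash
cat >> h.py <<'E'
from scipy.spatial.transform import Rotation as Ro
def Rth(yaw,pitch):  # thermometer axes (deg)
    return Ro.from_euler('ZY',[yaw,-pitch],degrees=True).as_matrix()
def tool(R): return R@np.diag([1,-1,-1.])
def go(gp,Rt,label=''):
    """rows values to bring the grasp point to gp with tool rotation Rt"""
    from bench import ctrl
    s=ctrl.get_state();R0=Ro.from_rotvec(s["tool_rot"]).as_matrix()
    tcp=np.array(gp)+ctrl.grip_point_offset*Rt[:,2]
    d=R0.T@(tcp-s["position"]);w=np.degrees(Ro.from_matrix(R0.T@Rt).as_rotvec())
    print(label,'xyz',d.round(4),'w',w.round(1),'t',round(s["time"],2),'tcp',tcp.round(3))
def yawpitch():
    from bench import ctrl
    s=ctrl.get_state();R=Ro.from_rotvec(s["tool_rot"]).as_matrix();x=R[:,0]
    return np.degrees([np.arctan2(x[1],x[0]),np.arcsin(x[2])]).round(1), (np.array(s["position"])-ctrl.grip_point_offset*R[:,2]).round(4), R
E
python3 - <<'E'
from h import *
R=Rth(143.7,15);lens=np.array([.4513,-.3155,.0994]);g=lens-.05*R[:,0];print(g,R[:,0])
go(g+.12*R[:,2],tool(R))
E
```

```text
[ 0.49022335 -0.34409204  0.08645905] [-0.77846694  0.57184082  0.25881905]
 xyz [ 0.3755 -0.1495  0.0375] w [  16.4    8.3 -124.9] t 0.1 tcp [ 0.511 -0.36   0.184]
```

```bash
python3 -m handwheel '[{"x":0.375,"y":-0.15,"z":0.037,"wx":16.4,"wy":8.3,"wz":-125},{"x":0.375,"y":-0.15,"z":0.037,"wx":16.4,"wy":8.3,"wz":-125},{"x":0.375,"y":-0.15,"z":0.037,"wx":16.4,"wy":8.3,"wz":-125},{"x":0.375,"y":-0.15,"z":0.037,"wx":16.4,"wy":8.3,"wz":-125},{"x":0.375,"y":-0.15,"z":0.037,"wx":16.4,"wy":8.3,"wz":-125},{"x":0.375,"y":-0.15,"z":0.037,"wx":16.4,"wy":8.3,"wz":-125},{"x":0.375,"y":-0.15,"z":0.037,"wx":16.4,"wy":8.3,"wz":-125},{"x":0.375,"y":-0.15,"z":0.037,"wx":16.4,"wy":8.3,"wz":-125},{"x":0.375,"y":-0.15,"z":0.037,"wx":16.4,"wy":8.3,"wz":-125},{"x":0.375,"y":-0.15,"z":0.037,"wx":16.4,"wy":8.3,"wz":-125}]' 0.087
python3 - <<'E'
from h import *
R=Rth(143.7,15);lens=np.array([.4513,-.3155,.0994]);g=lens-.05*R[:,0]
go(g+.12*R[:,2],tool(R))
E
```

```text
time: 0.93
position: [0.5135, -0.3561, 0.185]
tool_rot: [-2.113, -2.097, -0.081]
ft_force: [0.4, 0.9, 0.0]
grip_width: 0.994
grip_force: 0.0
 xyz [-0.0036 -0.0021  0.0003] w [  7.1   3.6 -53.5] t 0.93 tcp [ 0.511 -0.36   0.184]
```

```bash
python3 -m handwheel '[{"x":-0.003,"y":-0.002,"z":0,"wx":7.1,"wy":3.6,"wz":-53.5},{"x":-0.003,"y":-0.002,"z":0,"wx":7.1,"wy":3.6,"wz":-53.5},{"x":-0.003,"y":-0.002,"z":0,"wx":7.1,"wy":3.6,"wz":-53.5},{"x":-0.003,"y":-0.002,"z":0,"wx":7.1,"wy":3.6,"wz":-53.5},{"x":-0.003,"y":-0.002,"z":0,"wx":7.1,"wy":3.6,"wz":-53.5},{"x":-0.003,"y":-0.002,"z":0,"wx":7.1,"wy":3.6,"wz":-53.5},{"x":-0.003,"y":-0.002,"z":0,"wx":7.1,"wy":3.6,"wz":-53.5},{"x":-0.003,"y":-0.002,"z":0,"wx":7.1,"wy":3.6,"wz":-53.5},{"x":-0.003,"y":-0.002,"z":0,"wx":7.1,"wy":3.6,"wz":-53.5}]'
python3 - <<'E'
from h import *
R=Rth(143.7,15);lens=np.array([.4513,-.3155,.0994]);g=lens-.05*R[:,0]
go(g,tool(R))
t,s=snap("top"),snap("side")
cv2.imwrite("pics/c2.png",np.hstack([crop(t,305,155,385,230,5),crop(s,265,100,345,200,4)[:375]]) if 0 else cv2.resize(np.hstack([crop(t,305,150,385,230,5),crop(s,255,120,335,200,5)]),(800,400)))
E
```

```text
time: 1.68
position: [0.5092, -0.3621, 0.1843]
tool_rot: [-0.909, -2.743, -0.117]
ft_force: [-0.7, -0.6, -0.0]
grip_width: 0.998
grip_force: 0.0
 xyz [-0.0003  0.0034  0.12  ] w [-0.  -0.  -0.4] t 1.68 tcp [ 0.486 -0.341  0.068]
```

View pics/c2.png

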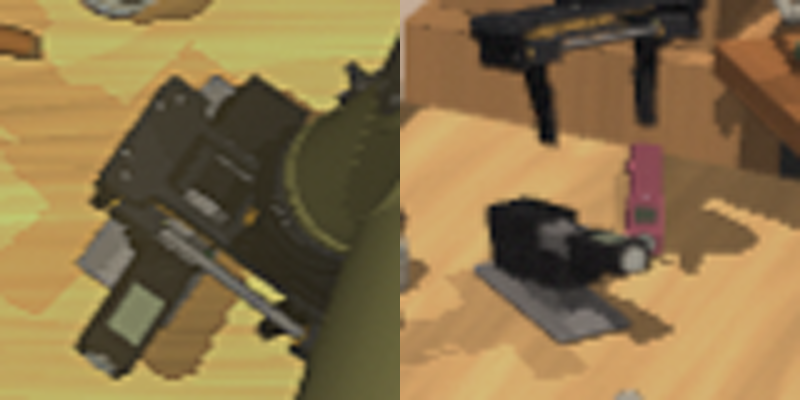

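The gripper is above and aligned with the thermometer, which is between the fingers (display at crop (137,312)). I'll descend and grip.

```bash
python3 -m handwheel '[{"y":0.003,"z":0.03},{"y":0.003,"z":0.06},{"y":0.003,"z":0.08},{"y":0.003,"z":0.1},{"y":0.003,"z":0.11},{"y":0.003,"z":0.12},{"y":0.003,"z":0.12},{"y":0.003,"z":0.12}]'
python3 -m handwheel '[{"x":0},{"x":0},{"x":0},{"x":0},{"x":0},{"x":0},{"x":0},{"x":0}]' 0 30
python3 - <<'E'
from h import *
R=Rth(143.7,15);lens=np.array([.4513,-.3155,.0994]);g=lens-.05*R[:,0]
go(g,tool(R));print(yawpitch()[:2])
E
```

```text
xyz [-0.0003  0.0041  0.1203] w [-0.   0.  -0.6] t 1.78 tcp [ 0.486 -0.341  0.068]
(array([143.,  15.]), array([ 0.5127, -0.3655,  0.2028]))invalid input at $[0]: expected keys x, y, z, wx, wy, wz
invalid input at $[0]: expected keys x, y, z, wx, wy, wz
```

All six keys are needed.

```bash
python3 -m handwheel '[{"x":0,"y":0.003,"z":0.03,"wx":0,"wy":0,"wz":0},{"x":0,"y":0.003,"z":0.06,"wx":0,"wy":0,"wz":0},{"x":0,"y":0.003,"z":0.08,"wx":0,"wy":0,"wz":0},{"x":0,"y":0.003,"z":0.1,"wx":0,"wy":0,"wz":0},{"x":0,"y":0.003,"z":0.11,"wx":0,"wy":0,"wz":0},{"x":0,"y":0.003,"z":0.12,"wx":0,"wy":0,"wz":0},{"x":0,"y":0.003,"z":0.12,"wx":0,"wy":0,"wz":0},{"x":0,"y":0.003,"z":0.12,"wx":0,"wy":0,"wz":0}]'
python3 -m handwheel '[{"x":0,"y":0,"z":0,"wx":0,"wy":0,"wz":0},{"x":0,"y":0,"z":0,"wx":0,"wy":0,"wz":0},{"x":0,"y":0,"z":0,"wx":0,"wy":0,"wz":0},{"x":0,"y":0,"z":0,"wx":0,"wy":0,"wz":0},{"x":0,"y":0,"z":0,"wx":0,"wy":0,"wz":0},{"x":0,"y":0,"z":0,"wx":0,"wy":0,"wz":0},{"x":0,"y":0,"z":0,"wx":0,"wy":0,"wz":0},{"x":0,"y":0,"z":0,"wx":0,"wy":0,"wz":0}]' 0 30
python3 - <<'E'
from h import *
R=Rth(143.7,15);lens=np.array([.4513,-.3155,.0994]);g=lens-.05*R[:,0]
go(g,tool(R));print(yawpitch()[:2])
E
```

```text
time: 2.45
position: [0.4859, -0.3425, 0.0697]
tool_rot: [-0.914, -2.743, -0.115]
ft_force: [-0.3, 0.7, 0.1]
grip_width: 1.002
grip_force: 0.0
time: 3.12
position: [0.4857, -0.3422, 0.0693]
tool_rot: [-0.913, -2.743, -0.115]
ft_force: [0.7, -0.5, 0.3]
grip_width: 0.479
grip_force: 0.0
 xyz [-0.0002  0.0012  0.0009] w [-0.1  0.  -0.5] t 3.12 tcp [ 0.486 -0.341  0.068]
(array([143.2,  14.9]), array([ 0.4896, -0.345 ,  0.0874]))
```

```bash
python3 -m handwheel '[{"x":0,"y":0,"z":0,"wx":0,"wy":0,"wz":0},{"x":0,"y":0,"z":0,"wx":0,"wy":0,"wz":0},{"x":0,"y":0,"z":0,"wx":0,"wy":0,"wz":0},{"x":0,"y":0,"z":0,"wx":0,"wy":0,"wz":0},{"x":0,"y":0,"z":0,"wx":0,"wy":0,"wz":0},{"x":0,"y":0,"z":0,"wx":0,"wy":0,"wz":0}]'
```

```text
time: 3.62
position: [0.4857, -0.3421, 0.0693]
tool_rot: [-0.913, -2.743, -0.115]
ft_force: [0.6, -0.1, -0.1]
grip_width: 0.411
grip_force: 29.7
```

Gripped at 36 mm, the head width. Now I'll draw it out along its axis.

```bash
python3 -m handwheel '[{"x":0.005,"y":0,"z":0,"wx":0,"wy":0,"wz":0},{"x":0.015,"y":0,"z":0,"wx":0,"wy":0,"wz":0},{"x":0.028,"y":0,"z":0,"wx":0,"wy":0,"wz":0},{"x":0.041,"y":0,"z":0,"wx":0,"wy":0,"wz":0},{"x":0.054,"y":0,"z":0,"wx":0,"wy":0,"wz":0},{"x":0.067,"y":0,"z":0,"wx":0,"wy":0,"wz":0},{"x":0.08,"y":0,"z":0,"wx":0,"wy":0,"wz":0},{"x":0.09,"y":0,"z":0,"wx":0,"wy":0,"wz":0},{"x":0.096,"y":0,"z":0,"wx":0,"wy":0,"wz":0},{"x":0.096,"y":0,"z":0,"wx":0,"wy":0,"wz":0}]'
python3 - <<'E'
from h import *
print(yawpitch()[:2])
t,s=snap("top"),snap("side")
cv2.imwrite("pics/c3.png",np.hstack([crop(t,280,155,380,255,4),crop(s,255,120,335,200,5)]))
E
```

```text
time: 4.45
position: [0.4106, -0.2862, 0.0945]
tool_rot: [-0.913, -2.742, -0.114]
ft_force: [-0.1, -0.4, -0.5]
grip_width: 0.415
grip_force: 29.7
(array([143.1,  15. ]), array([ 0.4145, -0.289 ,  0.1126]))
```

View pics/c3.png

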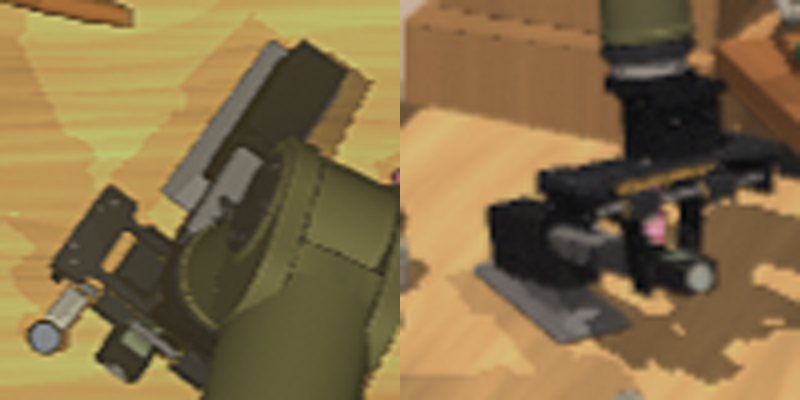

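The picture shows the thermometer fully out and held, with the lens at side (315,175). However, I gripped at mid-height, so the fingertips stick out about 5 mm below the underside and would hit the pad first. It's still aligned, so I'll slide it back in, regrip about 8 mm higher and draw it again.

```bash
python3 -m handwheel '[{"x":-0.005,"y":0,"z":0,"wx":0,"wy":0,"wz":0},{"x":-0.012,"y":0,"z":0,"wx":0,"wy":0,"wz":0},{"x":-0.022,"y":0,"z":0,"wx":0,"wy":0,"wz":0},{"x":-0.034,"y":0,"z":0,"wx":0,"wy":0,"wz":0},{"x":-0.047,"y":0,"z":0,"wx":0,"wy":0,"wz":0},{"x":-0.06,"y":0,"z":0,"wx":0,"wy":0,"wz":0},{"x":-0.072,"y":0,"z":0,"wx":0,"wy":0,"wz":0},{"x":-0.082,"y":0,"z":0,"wx":0,"wy":0,"wz":0},{"x":-0.088,"y":0,"z":0,"wx":0,"wy":0,"wz":0},{"x":-0.088,"y":0,"z":0,"wx":0,"wy":0,"wz":0}]'
python3 -c "
from h import *;print(yawpitch()[:2])"
```

```text
time: 5.38
position: [0.4811, -0.3384, 0.0707]
tool_rot: [-0.914, -2.744, -0.116]
ft_force: [1.9, -1.9, 1.4]
grip_width: 0.412
grip_force: 29.7
(array([143.2,  14.9]), array([ 0.485 , -0.3412,  0.0888]))
```

Little force, so it went back in smoothly. Opening, raising 8 mm and regripping.

```bash
python3 -m handwheel '[{"x":0,"y":0,"z":0,"wx":0,"wy":0,"wz":0},{"x":0,"y":0,"z":0,"wx":0,"wy":0,"wz":0},{"x":0,"y":0,"z":0,"wx":0,"wy":0,"wz":0},{"x":0,"y":0,"z":0,"wx":0,"wy":0,"wz":0},{"x":0,"y":0,"z":-0.004,"wx":0,"wy":0,"wz":0},{"x":0,"y":0,"z":-0.008,"wx":0,"wy":0,"wz":0},{"x":0,"y":0,"z":-0.008,"wx":0,"wy":0,"wz":0},{"x":0,"y":0,"z":-0.008,"wx":0,"wy":0,"wz":0}]' 0.06
python3 -m handwheel '[{"x":0,"y":0,"z":0,"wx":0,"wy":0,"wz":0},{"x":0,"y":0,"z":0,"wx":0,"wy":0,"wz":0},{"x":0,"y":0,"z":0,"wx":0,"wy":0,"wz":0},{"x":0,"y":0,"z":0,"wx":0,"wy":0,"wz":0},{"x":0,"y":0,"z":0,"wx":0,"wy":0,"wz":0},{"x":0,"y":0,"z":0,"wx":0,"wy":0,"wz":0},{"x":0,"y":0,"z":0,"wx":0,"wy":0,"wz":0},{"x":0,"y":0,"z":0,"wx":0,"wy":0,"wz":0},{"x":0,"y":0,"z":0,"wx":0,"wy":0,"wz":0}]' 0 35
python3 - <<'E'
from h import *
print(yawpitch()[:2])
t,s=snap("top"),snap("side")
cv2.imwrite("pics/c4.png",np.hstack([crop(t,290,155,390,255,4),crop(s,265,130,325,190,7)[:400,:400]]))
E
```

```text
time: 6.05
position: [0.4815, -0.339, 0.0797]
tool_rot: [-0.913, -2.744, -0.114]
ft_force: [-0.4, -0.2, -0.3]
grip_width: 0.685
grip_force: 0.0
time: 6.8
position: [0.4812, -0.3387, 0.079]
tool_rot: [-0.913, -2.743, -0.115]
ft_force: [-0.7, 0.5, -1.2]
grip_width: 0.411
grip_force: 34.7
(array([143.2,  15. ]), array([ 0.4851, -0.3416,  0.0971]))
```

View pics/c4.png

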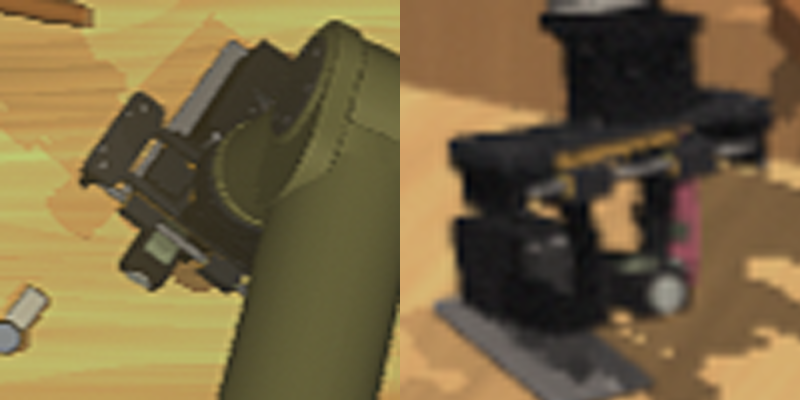

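Regripped on the head, lens at side (303,172). Drawing it out again.

```bash
python3 -m handwheel '[{"x":0.006,"y":0,"z":0,"wx":0,"wy":0,"wz":0},{"x":0.016,"y":0,"z":0,"wx":0,"wy":0,"wz":0},{"x":0.029,"y":0,"z":0,"wx":0,"wy":0,"wz":0},{"x":0.042,"y":0,"z":0,"wx":0,"wy":0,"wz":0},{"x":0.055,"y":0,"z":0,"wx":0,"wy":0,"wz":0},{"x":0.068,"y":0,"z":0,"wx":0,"wy":0,"wz":0},{"x":0.081,"y":0,"z":0,"wx":0,"wy":0,"wz":0},{"x":0.092,"y":0,"z":0,"wx":0,"wy":0,"wz":0},{"x":0.1,"y":0,"z":-0.002,"wx":0,"wy":0,"wz":0},{"x":0.102,"y":0,"z":-0.004,"wx":0,"wy":0,"wz":0}]'
python3 -m handwheel '[{"x":0.005,"y":0,"z":-0.012,"wx":0,"wy":0,"wz":0},{"x":0.008,"y":0,"z":-0.026,"wx":0,"wy":0,"wz":0},{"x":0.01,"y":0,"z":-0.045,"wx":0,"wy":0,"wz":0},{"x":0.01,"y":0,"z":-0.06,"wx":0,"wy":0,"wz":0},{"x":0.01,"y":0,"z":-0.07,"wx":0,"wy":0,"wz":0},{"x":0.01,"y":0,"z":-0.07,"wx":0,"wy":0,"wz":0}]'
python3 - <<'E'
from h import *
print(yawpitch()[:2])
R=Rth(99,0);go(np.array([.4985,-.016,.003])+R@[.058,0,.022+.06],tool(R))
E
```

```text
time: 7.73
position: [0.4018, -0.2794, 0.1099]
tool_rot: [-0.912, -2.742, -0.114]
ft_force: [-0.2, 0.1, -1.2]
grip_width: 0.409
grip_force: 34.7
time: 8.23
position: [0.4119, -0.2861, 0.182]
tool_rot: [-0.914, -2.747, -0.113]
ft_force: [0.7, 0.8, -1.0]
grip_width: 0.414
grip_force: 34.7
(array([143.2,  14.7]), array([ 0.4157, -0.2889,  0.2001]))
 xyz [0.1006 0.309  0.1449] w [ -5.8 -13.9  43.9] t 8.23 tcp [0.489 0.041 0.066]
```

```bash
python3 -m handwheel '[{"x":0.005,"y":0.015,"z":0.007,"wx":-0.3,"wy":-0.7,"wz":2.2},{"x":0.015,"y":0.046,"z":0.02,"wx":-0.9,"wy":-2.1,"wz":6.6},{"x":0.025,"y":0.077,"z":0.032,"wx":-1.4,"wy":-3.5,"wz":11},{"x":0.036,"y":0.11,"z":0.046,"wx":-2,"wy":-5,"wz":15.6},{"x":0.047,"y":0.143,"z":0.06,"wx":-2.7,"wy":-6.4,"wz":20.3},{"x":0.058,"y":0.176,"z":0.074,"wx":-3.3,"wy":-7.9,"wz":25},{"x":0.068,"y":0.21,"z":0.09,"wx":-3.9,"wy":-9.4,"wz":29.8},{"x":0.079,"y":0.243,"z":0.105,"wx":-4.6,"wy":-10.9,"wz":34.5},{"x":0.09,"y":0.276,"z":0.12,"wx":-5.2,"wy":-12.4,"wz":39.2},{"x":0.097,"y":0.298,"z":0.135,"wx":-5.6,"wy":-13.4,"wz":42.4}]'
python3 - <<'E'
from h import *
R=Rth(99,0);go(np.array([.4985,-.016,.003])+R@[.058,0,.022+.05],tool(R))
E
```

```text
time: 9.07
position: [0.4853, 0.0333, 0.0727]
tool_rot: [-2.002, -2.405, -0.004]
ft_force: [0.9, 0.5, -0.7]
grip_width: 0.415
grip_force: 34.6
 xyz [0.0069 0.0056 0.0165] w [-0.3 -0.6  1.4] t 9.07 tcp [0.489 0.041 0.056]
```

```bash
python3 -m handwheel '[{"x":0.004,"y":0.003,"z":0.008,"wx":-0.2,"wy":-0.3,"wz":0.7},{"x":0.007,"y":0.005,"z":0.016,"wx":-0.3,"wy":-0.6,"wz":1.4},{"x":0.007,"y":0.005,"z":0.016,"wx":-0.3,"wy":-0.6,"wz":1.4},{"x":0.007,"y":0.005,"z":0.016,"wx":-0.3,"wy":-0.6,"wz":1.4}]'
python3 - <<'E'
from h import *
print(yawpitch()[:2])
R=Rth(99,0);go(np.array([.4985,-.016,.003])+R@[.058,0,.022],tool(R))
t,s=snap("top"),snap("side")
cv2.imwrite("pics/c5.png",np.hstack([crop(t,180,155,280,255,4),crop(s,215,150,315,250,4)]))
E
```

```text
time: 9.4
position: [0.4879, 0.0384, 0.0564]
tool_rot: [-2.033, -2.389, 0.003]
ft_force: [0.9, 0.2, -1.4]
grip_width: 0.412
grip_force: 34.7
(array([99.2,  0.1]), array([0.488 , 0.0384, 0.0751]))
 xyz [0.0025 0.0021 0.0501] w [-0.2 -0.1  0.2] t 9.4 tcp [0.489 0.041 0.006]
```

View pics/c5.png

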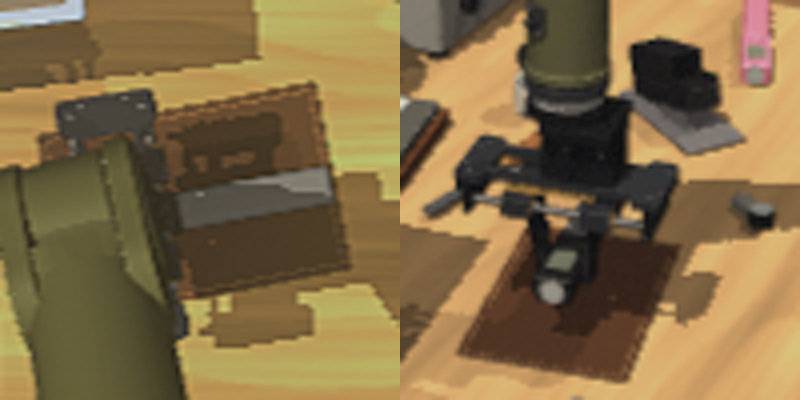

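The thermometer is level above the pad, tail at top (262,201) about 6 mm inside the right edge. I'll shift 9 mm toward the lens side while lowering.

```bash
python3 -m handwheel '[{"x":0.004,"y":0.001,"z":0.008,"wx":0,"wy":0,"wz":0},{"x":0.009,"y":0.002,"z":0.018,"wx":0,"wy":0,"wz":0},{"x":0.009,"y":0.002,"z":0.03,"wx":0,"wy":0,"wz":0},{"x":0.009,"y":0.002,"z":0.038,"wx":0,"wy":0,"wz":0},{"x":0.009,"y":0.002,"z":0.042,"wx":0,"wy":0,"wz":0},{"x":0.009,"y":0.002,"z":0.045,"wx":0,"wy":0,"wz":0},{"x":0.009,"y":0.002,"z":0.046,"wx":0,"wy":0,"wz":0},{"x":0.009,"y":0.002,"z":0.046,"wx":0,"wy":0,"wz":0}]'
python3 -m handwheel '[{"x":0,"y":0,"z":0.001,"wx":0,"wy":0,"wz":0},{"x":0,"y":0,"z":0.002,"wx":0,"wy":0,"wz":0},{"x":0,"y":0,"z":0.002,"wx":0,"wy":0,"wz":0}]'
```

```text
time: 10.17
position: [0.4892, 0.0474, 0.0109]
tool_rot: [-2.036, -2.39, 0.002]
ft_force: [0.3, 0.2, -1.5]
grip_width: 0.412
grip_force: 34.7
time: 10.42
position: [0.4894, 0.0473, 0.0093]
tool_rot: [-2.036, -2.39, 0.001]
ft_force: [-0.0, 0.1, -1.2]
grip_width: 0.406
grip_force: 34.7
```

```bash
python3 -m handwheel '[{"x":0,"y":0,"z":0.001,"wx":0,"wy":0,"wz":0},{"x":0,"y":0,"z":0.0015,"wx":0,"wy":0,"wz":0},{"x":0,"y":0,"z":0.0015,"wx":0,"wy":0,"wz":0}]'
python3 -m handwheel '[{"x":0,"y":0,"z":0.001,"wx":0,"wy":0,"wz":0},{"x":0,"y":0,"z":0.0015,"wx":0,"wy":0,"wz":0},{"x":0,"y":0,"z":0.0015,"wx":0,"wy":0,"wz":0}]'
```

```text
time: 10.67
position: [0.4892, 0.0474, 0.0076]
tool_rot: [-2.036, -2.39, 0.002]
ft_force: [0.3, 0.5, -1.6]
grip_width: 0.418
grip_force: 34.7
time: 10.92
position: [0.4894, 0.0474, 0.0063]
tool_rot: [-2.036, -2.39, 0.002]
ft_force: [0.2, -0.2, 0.3]
grip_width: 0.414
grip_force: 34.6
```

```bash
python3 -m handwheel '[{"x":0,"y":0,"z":0.0007,"wx":0,"wy":0,"wz":0},{"x":0,"y":0,"z":0.0007,"wx":0,"wy":0,"wz":0},{"x":0,"y":0,"z":0.0007,"wx":0,"wy":0,"wz":0}]'
```

```text
time: 11.17
position: [0.4894, 0.0474, 0.0062]
tool_rot: [-2.036, -2.39, 0.003]
ft_force: [-2.1, -0.2, 6.4]
grip_width: 0.41
grip_force: 34.7
```

It's resting on the pad. Releasing and rising.

```bash
python3 -m handwheel '[{"x":0,"y":0,"z":-0.0005,"wx":0,"wy":0,"wz":0},{"x":0,"y":0,"z":-0.0005,"wx":0,"wy":0,"wz":0},{"x":0,"y":0,"z":-0.0005,"wx":0,"wy":0,"wz":0},{"x":0,"y":0,"z":-0.0005,"wx":0,"wy":0,"wz":0},{"x":0,"y":0,"z":-0.0005,"wx":0,"wy":0,"wz":0},{"x":0,"y":0,"z":-0.0005,"wx":0,"wy":0,"wz":0}]' 0.075
python3 -m handwheel '[{"x":0,"y":0,"z":-0.02,"wx":0,"wy":0,"wz":0},{"x":0,"y":0,"z":-0.05,"wx":0,"wy":0,"wz":0},{"x":-0.02,"y":0,"z":-0.08,"wx":0,"wy":0,"wz":0},{"x":-0.06,"y":0,"z":-0.09,"wx":0,"wy":0,"wz":0},{"x":-0.1,"y":0,"z":-0.09,"wx":0,"wy":0,"wz":0},{"x":-0.14,"y":0,"z":-0.09,"wx":0,"wy":0,"wz":0},{"x":-0.18,"y":0,"z":-0.09,"wx":0,"wy":0,"wz":0},{"x":-0.21,"y":0,"z":-0.09,"wx":0,"wy":0,"wz":0},{"x":-0.21,"y":0,"z":-0.09,"wx":0,"wy":0,"wz":0}]'
python3 - <<'E'
from h import *
t,s=snap("top"),snap("side")
cv2.imwrite("pics/c6.png",np.hstack([crop(t,180,160,280,245,4),crop(s,215,165,315,250,4)]))
E
```

```text
time: 11.67
position: [0.4892, 0.0474, 0.0058]
tool_rot: [-2.036, -2.39, 0.002]
ft_force: [0.3, 0.3, -0.4]
grip_width: 0.781
grip_force: 0.0
time: 12.42
position: [0.5226, -0.1689, 0.0954]
tool_rot: [2.05, 2.38, -0.005]
ft_force: [-0.6, -1.1, 0.2]
grip_width: 0.86
grip_force: 0.0
```

View pics/c6.png

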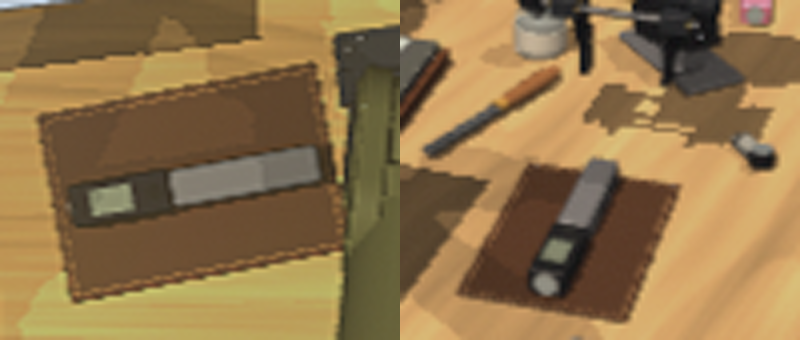

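The thermometer lies flat, fully on the pad: lens end at top (197.5,212), tail at (260,201), head/handle junction at (222.5,207).

```bash
python3 - <<'E'
from h import *
t=load("top")
L,T,J=[onz(t,180+u/4,160+v/4,.03) for u,v in[(70,207),(321,165),(170,188)]]
d=L-T;yaw=np.degrees(np.arctan2(d[1],d[0]));u=d/np.linalg.norm(d);c=(L+T)/2
print(L,T,J,'len',np.linalg.norm(d),'yaw',yaw,'junction at',(J-c)@u)
R=Rth(99,0);c[2]=.003
print('c',c);go(c+R@[-.045,0,.021+.05],tool(R));go(c+R@[-.045,0,.021],tool(R))
print(yawpitch()[0])
E
```

```text
[0.47842358 0.09037292 0.03      ] [ 0.51514312 -0.11653967  0.03      ] [0.49492519 0.00794364 0.03      ] len 0.21014553428676058 yaw 100.06317073523246 junction at 0.021028218803915484
c [ 0.49678335 -0.01308338  0.003     ]
 xyz [ 0.1053 -0.0023  0.0403] w [-0.1 -0.1 -0. ] t 12.52 tcp [ 0.504 -0.058  0.055]
 xyz [ 0.1052 -0.0021  0.0903] w [-0.1 -0.1 -0. ] t 12.52 tcp [ 0.504 -0.058  0.005]
[99.   0.1]
```

Length 210 and junction at +21 both check out. Regrasping the handle at x = -45.

```bash
python3 -m handwheel '[{"x":0.03,"y":-0.001,"z":0.01,"wx":0,"wy":0,"wz":0},{"x":0.065,"y":-0.002,"z":0.025,"wx":0,"wy":0,"wz":0},{"x":0.095,"y":-0.002,"z":0.035,"wx":0,"wy":0,"wz":0},{"x":0.105,"y":-0.002,"z":0.05,"wx":0,"wy":0,"wz":0},{"x":0.105,"y":-0.002,"z":0.065,"wx":0,"wy":0,"wz":0},{"x":0.105,"y":-0.002,"z":0.078,"wx":0,"wy":0,"wz":0},{"x":0.105,"y":-0.002,"z":0.085,"wx":0,"wy":0,"wz":0},{"x":0.105,"y":-0.002,"z":0.089,"wx":0,"wy":0,"wz":0},{"x":0.105,"y":-0.002,"z":0.089,"wx":0,"wy":0,"wz":0},{"x":0.105,"y":-0.002,"z":0.089,"wx":0,"wy":0,"wz":0}]'
python3 -m handwheel '[{"x":0,"y":0,"z":0,"wx":0,"wy":0,"wz":0},{"x":0,"y":0,"z":0,"wx":0,"wy":0,"wz":0},{"x":0,"y":0,"z":0,"wx":0,"wy":0,"wz":0},{"x":0,"y":0,"z":0,"wx":0,"wy":0,"wz":0},{"x":0,"y":0,"z":0,"wx":0,"wy":0,"wz":0},{"x":0,"y":0,"z":0,"wx":0,"wy":0,"wz":0},{"x":0,"y":0,"z":0,"wx":0,"wy":0,"wz":0},{"x":0,"y":0,"z":0,"wx":0,"wy":0,"wz":0},{"x":0,"y":0,"z":0,"wx":0,"wy":0,"wz":0},{"x":0,"y":0,"z":0,"wx":0,"wy":0,"wz":0}]' 0 40
python3 -c "
from h import *;print(yawpitch()[:2])"
```

```text
time: 13.35
position: [0.5043, -0.0568, 0.0071]
tool_rot: [-2.037, -2.389, 0.001]
ft_force: [-0.2, -0.4, 0.8]
grip_width: 0.864
grip_force: 0.0
time: 14.18
position: [0.5042, -0.0566, 0.007]
tool_rot: [-2.036, -2.39, 0.001]
ft_force: [0.6, -0.4, 1.4]
grip_width: 0.368
grip_force: 40.0
(array([99.1,  0. ]), array([ 0.5043, -0.0566,  0.0257]))
```

```bash
python3 -m handwheel '[{"x":0,"y":0,"z":-0.008,"wx":0,"wy":0,"wz":0},{"x":0,"y":0,"z":-0.02,"wx":0,"wy":0,"wz":0},{"x":0,"y":0,"z":-0.035,"wx":0,"wy":0,"wz":0},{"x":0,"y":0,"z":-0.05,"wx":0,"wy":0,"wz":0},{"x":0,"y":0,"z":-0.06,"wx":0,"wy":0,"wz":0},{"x":0,"y":0,"z":-0.06,"wx":0,"wy":0,"wz":0}]'
python3 - <<'E'
from h import *
print(yawpitch()[:2]);R=Rth(12,0);d=R[:,0];f=np.array([.744,.157,.077]);g=f-d*(.073+.149);print(g)
go(g-.075*d+[0,0,.005],tool(R))
E
```

```text
time: 14.68
position: [0.506, -0.0568, 0.0697]
tool_rot: [2.036, 2.389, 0.001]
ft_force: [0.3, 0.3, -1.4]
grip_width: 0.364
grip_force: 40.0
(array([99.1, -0.1]), array([ 0.506 , -0.0568,  0.0884]))
[0.52685123 0.1108436  0.077     ]
 xyz [ 0.1585 -0.0277  0.0061] w [ 0.2 -0.  87.1] t 14.68 tcp [0.453 0.095 0.063]
```

```bash
python3 -m handwheel '[{"x":0.005,"y":-0.001,"z":0,"wx":0,"wy":0,"wz":2.5},{"x":0.015,"y":-0.003,"z":0,"wx":0,"wy":0,"wz":7},{"x":0.025,"y":-0.005,"z":0,"wx":0,"wy":0,"wz":12.5},{"x":0.035,"y":-0.007,"z":0,"wx":0,"wy":0,"wz":18},{"x":0.045,"y":-0.009,"z":0,"wx":0,"wy":0,"wz":24},{"x":0.056,"y":-0.011,"z":0,"wx":0,"wy":0,"wz":30},{"x":0.067,"y":-0.013,"z":0.001,"wx":0,"wy":0,"wz":36},{"x":0.078,"y":-0.015,"z":0.001,"wx":0,"wy":0,"wz":42},{"x":0.089,"y":-0.017,"z":0.001,"wx":0,"wy":0,"wz":48},{"x":0.1,"y":-0.019,"z":0.002,"wx":0,"wy":0,"wz":54}]'
python3 - <<'E'
from h import *
R=Rth(12,0);d=R[:,0];f=np.array([.744,.157,.077]);g=f-d*(.073+.149)
go(g-.075*d+[0,0,.005],tool(R))
E
```

```text
time: 15.52
position: [0.4688, 0.0396, 0.0646]
tool_rot: [-2.903, -1.198, 0.004]
ft_force: [0.6, -0.5, -1.6]
grip_width: 0.364
grip_force: 40.0
 xyz [ 0.0284 -0.0503  0.0014] w [-0.1  0.1 32.8] t 15.52 tcp [0.453 0.095 0.063]
```

```bash
python3 -m handwheel '[{"x":0.005,"y":-0.009,"z":0,"wx":0,"wy":0,"wz":6},{"x":0.01,"y":-0.018,"z":0,"wx":0,"wy":0,"wz":12},{"x":0.015,"y":-0.027,"z":0,"wx":0,"wy":0,"wz":18},{"x":0.02,"y":-0.036,"z":0.001,"wx":0,"wy":0,"wz":24},{"x":0.025,"y":-0.044,"z":0.001,"wx":0,"wy":0,"wz":29},{"x":0.028,"y":-0.05,"z":0.001,"wx":0,"wy":0,"wz":32},{"x":0.028,"y":-0.05,"z":0.001,"wx":0,"wy":0,"wz":32.8},{"x":0.028,"y":-0.05,"z":0.001,"wx":0,"wy":0,"wz":32.8},{"x":0.028,"y":-0.05,"z":0.001,"wx":0,"wy":0,"wz":32.8}]'
python3 - <<'E'
from h import *
R=Rth(12,0);d=R[:,0];f=np.array([.744,.157,.077]);g=f-d*(.073+.149)
print(yawpitch()[:2]);go(g,tool(R))
t,s=snap("top"),snap("side")
cv2.imwrite("pics/c7.png",np.hstack([crop(t,110,100,230,215,3.3)[:380],crop(s,125,165,245,280,3.3)[:380]]))
E
```

```text
time: 16.27
position: [0.4536, 0.0936, 0.0638]
tool_rot: [-3.123, -0.339, 0.004]
ft_force: [0.3, 0.2, -1.6]
grip_width: 0.368
grip_force: 40.0
(array([12.4, -0.1]), array([0.4537, 0.0936, 0.0825]))
 xyz [ 0.0752 -0.0011  0.0053] w [-0.   0.1  0.4] t 16.27 tcp [0.527 0.111 0.058]
```

View pics/c7.png

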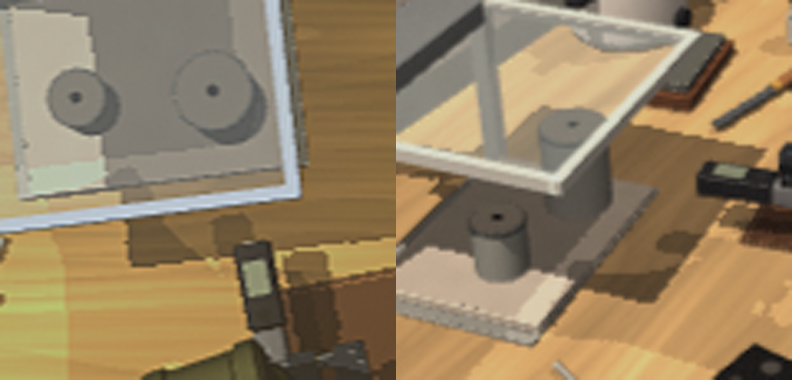

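Thermometer held level with lens end at top (187,174), pointing at the large flask (174.5,127). Both flasks are undisturbed and the roof edge lies well ahead of the gripper. Moving in and holding.

```bash
python3 - <<'E'
from h import *
t=load("top");print(onz(t,110+253/3.3,100+243/3.3,.087),onz(t,110+213/3.3,100+90/3.3,.118))
E
python3 -m handwheel '[{"x":0.008,"y":-0.001,"z":0.001,"wx":0,"wy":0,"wz":0.2},{"x":0.02,"y":-0.001,"z":0.002,"wx":0,"wy":0,"wz":0.4},{"x":0.034,"y":-0.001,"z":0.004,"wx":0,"wy":0,"wz":0.4},{"x":0.048,"y":-0.001,"z":0.005,"wx":0,"wy":0,"wz":0.4},{"x":0.06,"y":-0.001,"z":0.005,"wx":0,"wy":0,"wz":0.4},{"x":0.068,"y":-0.001,"z":0.005,"wx":0,"wy":0,"wz":0.4},{"x":0.073,"y":-0.001,"z":0.005,"wx":0,"wy":0,"wz":0.4},{"x":0.075,"y":-0.001,"z":0.005,"wx":0,"wy":0,"wz":0.4},{"x":0.075,"y":-0.001,"z":0.005,"wx":0,"wy":0,"wz":0.4},{"x":0.075,"y":-0.001,"z":0.005,"wx":0,"wy":0,"wz":0.4}]'
python3 - <<'E'
from h import *
R=Rth(12,0);d=R[:,0];f=np.array([.744,.157,.077]);g=f-d*(.073+.149)
print(yawpitch()[:2]);go(g,tool(R))
t,s=snap("top"),snap("side")
cv2.imwrite("pics/c8.png",np.hstack([crop(t,140,100,210,170,5.7),crop(s,155,180,225,250,5.7)]))
E
```

```text
[0.6003002  0.11977115 0.087     ] [0.74329806 0.15553785 0.118     ]
time: 17.2
position: [0.5263, 0.1111, 0.0587]
tool_rot: [-3.124, -0.327, 0.004]
ft_force: [-1.1, 0.4, -1.9]
grip_width: 0.364
grip_force: 40.0
(array([11.9, -0.2]), array([0.5264, 0.1111, 0.0774]))
 xyz [0.0005 0.0004 0.0004] w [-0.   0.2 -0.1] t 17.2 tcp [0.527 0.111 0.058]
```

View pics/c8.png

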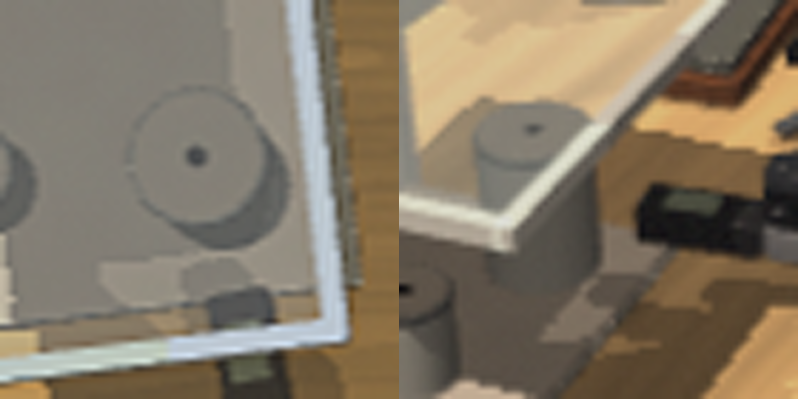

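```bash
python3 - <<'E'
from h import *
t,s=load("top"),load("side")
a=onz(t,140+239/5.7,100+291/5.7,.082);b=onz(t,140+256.5/5.7,100+395/5.7,.082);c=onz(t,140+197/5.7,100+156/5.7,.118)
d=(a-b)/np.linalg.norm(a-b);print(a,b,c,np.degrees(np.arctan2(d[1],d[0])))
u=np.array([np.cos(np.radians(11.9)),np.sin(np.radians(11.9)),0]);n=np.array([-u[1],u[0],0])
print('miss lateral',(c-a)@n,'gap',(c-a)@u-.038)
# side: head outline colour mask & predicted lens px
print(proj(s,[.672,.142,.0684]),proj(s,[.672,.142,.082]),proj(s,[.672,.142,.055]))
E
```

```text
[0.67305834 0.13690702 0.082     ] [0.61450601 0.12608332 0.082     ] [0.74299671 0.15548251 0.118     ] 10.473196717139801
miss lateral 0.003754699721072847 gap 0.03426567525526742
[198.64758974 217.01863747] [198.43954468 213.85027222] [198.8509239  220.11525924]
```

The lens is about 34 mm from the flask at the right height (side (197,217)) and 3–4 mm off to the right. I'll shift 3 mm and hold.

```bash
python3 -m handwheel '[{"x":0,"y":-0.0015,"z":0,"wx":0,"wy":0.1,"wz":0},{"x":0,"y":-0.003,"z":0,"wx":0,"wy":0.2,"wz":0},{"x":0,"y":-0.003,"z":0,"wx":0,"wy":0.2,"wz":0},{"x":0,"y":-0.003,"z":0,"wx":0,"wy":0.2,"wz":0},{"x":0,"y":-0.003,"z":0,"wx":0,"wy":0.2,"wz":0},{"x":0,"y":-0.003,"z":0,"wx":0,"wy":0.2,"wz":0},{"x":0,"y":-0.003,"z":0,"wx":0,"wy":0.2,"wz":0},{"x":0,"y":-0.003,"z":0,"wx":0,"wy":0.2,"wz":0},{"x":0,"y":-0.003,"z":0,"wx":0,"wy":0.2,"wz":0},{"x":0,"y":-0.003,"z":0,"wx":0,"wy":0.2,"wz":0}]'
python3 -m handwheel '[{"x":0,"y":0,"z":0,"wx":0,"wy":0,"wz":0},{"x":0,"y":0,"z":0,"wx":0,"wy":0,"wz":0},{"x":0,"y":0,"z":0,"wx":0,"wy":0,"wz":0},{"x":0,"y":0,"z":0,"wx":0,"wy":0,"wz":0},{"x":0,"y":0,"z":0,"wx":0,"wy":0,"wz":0},{"x":0,"y":0,"z":0,"wx":0,"wy":0,"wz":0},{"x":0,"y":0,"z":0,"wx":0,"wy":0,"wz":0},{"x":0,"y":0,"z":0,"wx":0,"wy":0,"wz":0},{"x":0,"y":0,"z":0,"wx":0,"wy":0,"wz":0},{"x":0,"y":0,"z":0,"wx":0,"wy":0,"wz":0}]'
python3 -m handwheel '[{"x":0,"y":0,"z":0,"wx":0,"wy":0,"wz":0},{"x":0,"y":0,"z":0,"wx":0,"wy":0,"wz":0},{"x":0,"y":0,"z":0,"wx":0,"wy":0,"wz":0},{"x":0,"y":0,"z":0,"wx":0,"wy":0,"wz":0},{"x":0,"y":0,"z":0,"wx":0,"wy":0,"wz":0},{"x":0,"y":0,"z":0,"wx":0,"wy":0,"wz":0},{"x":0,"y":0,"z":0,"wx":0,"wy":0,"wz":0},{"x":0,"y":0,"z":0,"wx":0,"wy":0,"wz":0},{"x":0,"y":0,"z":0,"wx":0,"wy":0,"wz":0},{"x":0,"y":0,"z":0,"wx":0,"wy":0,"wz":0}]'
python3 -m handwheel '[{"x":0,"y":0,"z":0,"wx":0,"wy":0,"wz":0},{"x":0,"y":0,"z":0,"wx":0,"wy":0,"wz":0},{"x":0,"y":0,"z":0,"wx":0,"wy":0,"wz":0},{"x":0,"y":0,"z":0,"wx":0,"wy":0,"wz":0},{"x":0,"y":0,"z":0,"wx":0,"wy":0,"wz":0},{"x":0,"y":0,"z":0,"wx":0,"wy":0,"wz":0},{"x":0,"y":0,"z":0,"wx":0,"wy":0,"wz":0},{"x":0,"y":0,"z":0,"wx":0,"wy":0,"wz":0},{"x":0,"y":0,"z":0,"wx":0,"wy":0,"wz":0},{"x":0,"y":0,"z":0,"wx":0,"wy":0,"wz":0}]'
python3 - <<'E'
from h import *
print(yawpitch()[:2])
E
```

```text
time: 18.13
position: [0.5262, 0.1142, 0.0589]
tool_rot: [-3.123, -0.327, -0.002]
ft_force: [0.0, 0.1, -1.3]
grip_width: 0.365
grip_force: 40.0
time: 18.97
position: [0.5262, 0.1141, 0.0588]
tool_rot: [-3.123, -0.327, -0.002]
ft_force: [-0.3, -0.1, -1.0]
grip_width: 0.368
grip_force: 40.0
time: 19.8
position: [0.5262, 0.1142, 0.0589]
tool_rot: [-3.123, -0.327, -0.002]
ft_force: [-0.2, 0.1, -0.9]
grip_width: 0.362
grip_force: 40.0
time: 20.63
position: [0.5262, 0.1142, 0.0589]
tool_rot: [-3.123, -0.327, -0.002]
ft_force: [0.3, -0.7, -1.5]
grip_width: 0.363
grip_force: 40.0
(array([11.9,  0.1]), array([0.5261, 0.1141, 0.0776]))
```

Held steady for over 3 s. Retreating and returning to the pad.

```bash
python3 -m handwheel '[{"x":-0.008,"y":0,"z":-0.001,"wx":0,"wy":0,"wz":0},{"x":-0.02,"y":0,"z":-0.003,"wx":0,"wy":0,"wz":0},{"x":-0.034,"y":0,"z":-0.005,"wx":0,"wy":0,"wz":0},{"x":-0.048,"y":0,"z":-0.007,"wx":0,"wy":0,"wz":0},{"x":-0.06,"y":0,"z":-0.009,"wx":0,"wy":0,"wz":0},{"x":-0.07,"y":0,"z":-0.01,"wx":0,"wy":0,"wz":0},{"x":-0.075,"y":0,"z":-0.01,"wx":0,"wy":0,"wz":0},{"x":-0.075,"y":0,"z":-0.01,"wx":0,"wy":0,"wz":0}]'
python3 - <<'E'
from h import *
go([.505,-.0566,.086],tool(Rth(99.1,0)))
E
```

```text
time: 21.3
position: [0.4516, 0.0981, 0.0687]
tool_rot: [3.124, 0.327, 0.001]
ft_force: [0.1, -0.5, -1.2]
grip_width: 0.367
grip_force: 40.0
 xyz [0.0203 0.1624 0.0015] w [  0.1  -0.  -87.2] t 21.3 tcp [ 0.505 -0.057  0.067]
```

```bash
python3 -m handwheel '[{"x":0.001,"y":0.005,"z":0,"wx":0,"wy":0,"wz":-2.5},{"x":0.002,"y":0.015,"z":0,"wx":0,"wy":0,"wz":-7},{"x":0.003,"y":0.025,"z":0,"wx":0,"wy":0,"wz":-12.5},{"x":0.005,"y":0.036,"z":0,"wx":0,"wy":0,"wz":-18},{"x":0.006,"y":0.047,"z":0,"wx":0,"wy":0,"wz":-24},{"x":0.007,"y":0.058,"z":0,"wx":0,"wy":0,"wz":-30},{"x":0.009,"y":0.07,"z":0,"wx":0,"wy":0,"wz":-36},{"x":0.01,"y":0.082,"z":0,"wx":0,"wy":0,"wz":-42},{"x":0.012,"y":0.094,"z":0,"wx":0,"wy":0,"wz":-48},{"x":0.013,"y":0.105,"z":0,"wx":0,"wy":0,"wz":-54}]'
python3 - <<'E'
from h import *
go([.505,-.0566,.086],tool(Rth(99.1,0)))
E
```

```text
time: 22.13
position: [0.4881, -0.0021, 0.0687]
tool_rot: [-2.631, -1.716, -0.004]
ft_force: [-0.3, 0.1, -1.4]
grip_width: 0.362
grip_force: 40.0
 xyz [-0.0431  0.0374  0.0014] w [  0.1  -0.1 -32.9] t 22.13 tcp [ 0.505 -0.057  0.067]
```

```bash
python3 -m handwheel '[{"x":-0.008,"y":0.007,"z":0,"wx":0,"wy":0,"wz":-6},{"x":-0.016,"y":0.014,"z":0,"wx":0,"wy":0,"wz":-12},{"x":-0.024,"y":0.021,"z":0,"wx":0,"wy":0,"wz":-18},{"x":-0.032,"y":0.028,"z":0.001,"wx":0,"wy":0,"wz":-24},{"x":-0.038,"y":0.033,"z":0.001,"wx":0,"wy":0,"wz":-29},{"x":-0.043,"y":0.037,"z":0.001,"wx":0,"wy":0,"wz":-32},{"x":-0.043,"y":0.037,"z":0.001,"wx":0,"wy":0,"wz":-32.9},{"x":-0.043,"y":0.037,"z":0.001,"wx":0,"wy":0,"wz":-32.9},{"x":-0.043,"y":0.037,"z":0.001,"wx":0,"wy":0,"wz":-32.9}]'
python3 - <<'E'
from h import *
print(yawpitch()[:2]);go([.505,-.0566,.0257],tool(Rth(99.1,0)))
t=snap("top")
# numeric check: tail/grey visible; print pale-green display centroid and grey handle
E
```

```text
time: 22.88
position: [0.5036, -0.0552, 0.0676]
tool_rot: [-2.045, -2.385, -0.003]
ft_force: [-0.2, 0.0, -1.5]
grip_width: 0.365
grip_force: 40.0
(array([98.8,  0.1]), array([ 0.5036, -0.0552,  0.0863]))
 xyz [-0.0017  0.0011  0.0606] w [ 0.1 -0.1 -0.3] t 22.88 tcp [ 0.505 -0.057  0.007]
```

Same grip, same spot: descending to just above, then feeling for contact.

```bash
python3 -m handwheel '[{"x":-0.001,"y":0.001,"z":0.01,"wx":0,"wy":0,"wz":0},{"x":-0.001,"y":0.001,"z":0.022,"wx":0,"wy":0,"wz":0},{"x":-0.001,"y":0.001,"z":0.036,"wx":0,"wy":0,"wz":0},{"x":-0.001,"y":0.001,"z":0.047,"wx":0,"wy":0,"wz":0},{"x":-0.001,"y":0.001,"z":0.054,"wx":0,"wy":0,"wz":0},{"x":-0.001,"y":0.001,"z":0.057,"wx":0,"wy":0,"wz":0},{"x":-0.001,"y":0.001,"z":0.058,"wx":0,"wy":0,"wz":0},{"x":-0.001,"y":0.001,"z":0.058,"wx":0,"wy":0,"wz":0}]'
python3 -m handwheel '[{"x":0,"y":0,"z":0.0008,"wx":0,"wy":0,"wz":0},{"x":0,"y":0,"z":0.0015,"wx":0,"wy":0,"wz":0},{"x":0,"y":0,"z":0.0015,"wx":0,"wy":0,"wz":0}]'
python3 -m handwheel '[{"x":0,"y":0,"z":0.0005,"wx":0,"wy":0,"wz":0},{"x":0,"y":0,"z":0.001,"wx":0,"wy":0,"wz":0},{"x":0,"y":0,"z":0.001,"wx":0,"wy":0,"wz":0}]'
```

```text
time: 23.6
position: [0.5048, -0.0563, 0.0095]
tool_rot: [-2.043, -2.386, -0.003]
ft_force: [-1.3, 0.4, -2.8]
grip_width: 0.363
grip_force: 40.0
time: 23.85
position: [0.5051, -0.0566, 0.0085]
tool_rot: [2.043, 2.385, 0.003]
ft_force: [-1.2, -0.0, -0.7]
grip_width: 0.368
grip_force: 40.0
time: 24.1
position: [0.5047, -0.0566, 0.0072]
tool_rot: [2.044, 2.386, 0.003]
ft_force: [0.2, 0.3, -1.6]
grip_width: 0.365
grip_force: 40.0
```

```bash
python3 -m handwheel '[{"x":0,"y":0,"z":0.0005,"wx":0,"wy":0,"wz":0},{"x":0,"y":0,"z":0.0008,"wx":0,"wy":0,"wz":0},{"x":0,"y":0,"z":0.0008,"wx":0,"wy":0,"wz":0}]'
python3 -m handwheel '[{"x":0,"y":0,"z":0.0005,"wx":0,"wy":0,"wz":0},{"x":0,"y":0,"z":0.0005,"wx":0,"wy":0,"wz":0},{"x":0,"y":0,"z":0.0005,"wx":0,"wy":0,"wz":0}]'
```

```text
time: 24.35
position: [0.5048, -0.0566, 0.007]
tool_rot: [2.044, 2.386, 0.002]
ft_force: [-2.3, -0.0, 5.0]
grip_width: 0.363
grip_force: 40.0
time: 24.6
position: [0.5048, -0.0566, 0.0069]
tool_rot: [2.044, 2.386, 0.001]
ft_force: [-3.4, 0.0, 9.8]
grip_width: 0.363
grip_force: 40.0
```

Contact. Releasing and rising clear.

```bash
python3 -m handwheel '[{"x":0,"y":0,"z":-0.0008,"wx":0,"wy":0,"wz":0},{"x":0,"y":0,"z":-0.0008,"wx":0,"wy":0,"wz":0},{"x":0,"y":0,"z":-0.0008,"wx":0,"wy":0,"wz":0},{"x":0,"y":0,"z":-0.0008,"wx":0,"wy":0,"wz":0},{"x":0,"y":0,"z":-0.0008,"wx":0,"wy":0,"wz":0},{"x":0,"y":0,"z":-0.0008,"wx":0,"wy":0,"wz":0},{"x":0,"y":0,"z":-0.0008,"wx":0,"wy":0,"wz":0}]' 0.075
python3 -m handwheel '[{"x":0,"y":0,"z":-0.015,"wx":0,"wy":0,"wz":0},{"x":0,"y":0,"z":-0.04,"wx":0,"wy":0,"wz":0},{"x":0,"y":0,"z":-0.07,"wx":0,"wy":0,"wz":0},{"x":-0.03,"y":0,"z":-0.09,"wx":0,"wy":0,"wz":0},{"x":-0.07,"y":0,"z":-0.1,"wx":0,"wy":0,"wz":0},{"x":-0.11,"y":0,"z":-0.1,"wx":0,"wy":0,"wz":0},{"x":-0.13,"y":0,"z":-0.1,"wx":0,"wy":0,"wz":0},{"x":-0.13,"y":0,"z":-0.1,"wx":0,"wy":0,"wz":0},{"x":-0.13,"y":0,"z":-0.1,"wx":0,"wy":0,"wz":0}]'
python3 - <<'E'
from h import *
t=snap("top");im=t["image"].astype(int)
# grey/dark (unsaturated) pixels inside the pad area = thermometer
x0,y0,x1,y1=190,176,269,234;c=im[y0:y1,x0:x1];m=((c.max(2)-c.min(2))<32).astype(np.uint8)
n,l,st,ce=cv2.connectedComponentsWithStats(m)
for i in range(1,n):
    if st[i,4]>60:
        p=np.argwhere(l==i)[:,::-1].astype(np.float32);r=cv2.minAreaRect(p);bx=cv2.boxPoints(r)+[x0,y0]
        print(st[i,4],[onz(t,*q,.03)[:2].round(3).tolist() for q in bx])
a,b=np.load("side.npz")["image"],snap("side")["image"]
E
```

```text
time: 25.18
position: [0.5046, -0.0565, 0.0065]
tool_rot: [-2.043, -2.386, -0.003]
ft_force: [-0.1, 0.0, -0.1]
grip_width: 0.802
grip_force: 0.0
time: 25.93
position: [0.5242, -0.1863, 0.1061]
tool_rot: [-2.047, -2.382, -0.003]
ft_force: [-0.6, 0.5, -0.4]
grip_width: 0.862
grip_force: 0.0
621 [[0.498, 0.094], [0.529, -0.114], [0.494, -0.119], [0.463, 0.089]]
```

The mask puts the thermometer 210 mm long by 35 mm wide, flat and within the pad outline, with the gripper clear. Handing in.

```bash
python3 -c "
from bench import ctrl
print(ctrl.close_job())"
```

```text
the job is handed in; nothing more can be done
None
```

The job is handed in, with no verdict returned: I held the lens about 34 mm from the middle of the larger flask's side for about 3 s, then laid the thermometer back on the pad and let go, at about 26 s of the 67 s allowed. While drawing it out, I slid it back into the dock once to regrip higher.

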